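# Balance the pan car on its stand with brass ballast and close the hold-down

### The arm

A 6-joint arm with a two-finger parallel gripper is mounted at the origin on the work surface. World frame = base frame: x ahead of the robot, y to its left, z up, the work surface at z = 0. Lengths are in m, angles in rad, forces in N, time in s.
With the tool pointing down it reaches from about 0.35 to 0.875 m from the base axis. Payload 4.2 kg.
Tool frame: the origin (TCP) lies midway between the tips of the shut fingers; the grasp point (between the pads) lies 19 mm behind it; y points along the fingers, z is the direction in which the jaws open and shut, and the axes are right-handed (so a half turn about y gives the same grasp; the last joint's range is limited). The gripper opens to 85 mm and grips with 20 to 120 N. Pads are 22 mm wide; open, the fingers measure 114 mm over their backs; the gripper's body (76 mm by 85 mm) begins 54 mm behind the grasp point. The pads swing forward as they close: fully open they stand 13 mm farther back than shut.
Start: joints at [-0.906, 0.385, 0.008, 0, -1.194, -0.259], TCP at [0.247, -0.574, 0.231] pointing down, gripper open.
Joint ranges: [-3.14, 3.14], [-1.21, 2.06], [-1.07, 1.41], [-3.16, 2.05], [-2.99, -0.16], [-3.1, 3.1]. Speed limits (rad/s): [2.79, 2.79, 3.14, 3.14, 3.14, 3.14].

### API

Orientations are given as a rotation vector (axis times angle).
In Python, from cell import bot gives the robot as it stands. Calls block until the motion is done:
- bot.move_to(position, orientation): joint-space move of the TCP to a pose.
- bot.move_linear(position, attitude=None, rate=0.15, max_force=None): straight line of the TCP; attitude=None keeps the orientation; rate is the mean speed in m/s. With max_force (N) it stops when the force on the tool has changed by that much, and returns True; else False.
- bot.movej(angles): joint-space move.
- bot.set_gripper(opening, grip_force=None): opening from 0.0 (shut) to 1.0 (fully open); grip_force is the grip in N (None keeps the last); returns when the fingers have stopped.
- bot.pause(seconds).
- bot.inverse_kinematics(position, orientation): joint angles nearest the present ones, or None.
- bot.state(): the state.
- bot.capture(name): name is "scene" or "top"; returns a dict with "frame" (400x640x3 uint8, blue, green, red), "range_z" (400x640 float32, m along the optical axis (not along the pixel's ray), 0 where there is no reading), "mtx" (3x3 intrinsics, pixels), "origin" and "rotation" of the camera in the world. Camera axes: x right, y down, z forward; pixel columns grow to the right and rows downward; lengths in m; the calibration is good to about 2 mm. A picture is of the moment at which its call begins.
A pose or a line that the arm cannot do raises bot.PlanningError and nothing moves.
- bot.finish_job(): hands the job in, once; it reports no verdict.
The state is a dict: "time_s": time; "q": joint angles; "qd": joint speeds; "joint_torque": joint torques, N m; "tcp_pos": TCP position; "eef_rot": TCP orientation; "contact_force": force on the tool from outside, world axes, zero at the start; "moment": the same for the moment, N m; "gripper_width": opening from 0.0 (shut) to 1.0 (fully open).
Only numpy, scipy, OpenCV 4.12 (cv2) and the standard library are available. Lean on these libraries where they do the work, as an engineer would, in place of code of your own. Each camera call takes 0.05 s, during which the arm holds its last target. There are 200 camera calls.

### The job

The radio-controlled car hung on the balancing stand leans to its heavy side: put both brass ballast blocks flat in the channel across the car and slide them along it until the car, left alone, floats level. Once it hangs level and still, swing the hold-down bar fully down over the channel, so that the car still floats level with both blocks under the bar. Leave the battery, the speed controller and everything else on the table where they are.

Things in the scene. Friction and masses are not known exactly. Their poses are not given: they have to be found in the camera images.
- stand: fixed balancing stand: dark base plate 372 x 110 x 8 mm with an aluminium post at each end. A model car, 290 mm long and 172 mm wide over its wheels, hangs between the posts on two pins, nose away from the robot, and rolls freely about the pins' level axis, 64 mm above the table. Origin: on the table under the middle of base and channel, x towards the nose, y to the car's left
- car (a joint): tilt of the car about its pins, rad: 0 = level, positive = the car's left (+y) side up. It starts leaning on one of its stops at +/-0.12, light side up. A damped pendulum that settles in 1.5 s: about 0.08 N m per rad, so one block slid 10 mm outward along the channel lowers that side by about 0.06 rad. When level, the two blocks' distances from the channel's middle, on the light side, add up to 70 to 104 mm
- needle (a point): top of the dark needle on the far end of the car, 43 mm above the pins' axis, which shows the tilt against the middle mark of a white plate on the far post; it stands at the mark when the car is level
- channel (a point): middle of the floor of the ballast channel, an open aluminium U-channel lying across the car, 15 mm under the pins' axis; x to the nose, y along the channel to the car's left, z up, tilting with the car. Inside 24 mm wide (x) and 156 mm long (y +/-78 mm), walls and ends 5 mm high, 2 mm thick. The bays ahead of it begin at x = 32 mm; what stands in them rises 18 mm above this floor
- weight_a_center (a point): centre of a brass ballast block, 18 x 24 x 14 mm (its x, y, z), 50 g, with a small dark screw hole on top; starts flat on the table beside the stand. It goes flat into the channel with its 24 mm side along the channel. Both blocks are needed to level the car
- weight_b_center (a point): centre of the other brass ballast block, the same as the first
- bar (a joint): angle of the hold-down bar, rad: a steel U-frame, two arms 146 mm apart joined by a cross-piece 12 mm wide and 5 mm thick, hinged to the car behind the channel. 0 = fully down, cross-piece over the channel, underside 16 mm above its floor; grows as it swings up and back towards the robot, to 2.2. Starts up at 1.7 to 2.0; a stiff hinge keeps it where it is left (under 1 N at the tab moves it)
- bar_hinge (a point): middle of the bar's hinge axis, which runs across the car, 46 mm behind the middle of the channel and 18.5 mm above its floor
- bar_tab (a point): free end of the bar's tab (30 mm wide, 4 mm thick, in the middle of the cross-piece), on the car's middle line, 60 mm from the hinge axis
- pod_top (a point): middle of the top of the motor pod, 70 x 48 mm (across, along), behind the channel and the bar, on the robot's side; its front edge lies 80 mm behind the middle of the channel, its top 26 mm above the channel floor. The wheels stand 80 mm or more ahead of and behind the channel, tops 28 mm above its floor
- battery_center (a point): centre of the battery, a grey box 40 x 66 x 25 mm, about 150 g, loose in one of the two bays ahead of the channel: leave it in its bay
- esc_center (a point): centre of the speed controller, a black finned box 34 x 40 x 23 mm, about 45 g, loose in the other bay: leave it in its bay
- shock_a: chrome shock body with a black cap, 60 mm long and 17 mm thick, lying on the table, origin at its underside; bystander
- shock_b: second chrome shock body, the same; bystander
- puck: green glass lap timer puck, 62 mm across and 20 mm high, origin at its underside; bystander
- bumper: white nylon bumper block, 30 x 62 x 24 mm, origin at its underside; bystander
- driver: aluminium hex driver lying on the table, handle 100 mm long and 18 mm thick, thin blade 95 mm, origin under the joint of the two; bystander
- spare_wheel: spare foam wheel lying flat, 45 mm across and 36 mm high, origin at its underside; bystander
- clip_tin: small aluminium tin, 52 mm across and 40 mm high, origin at its underside; bystander

How it is judged:
By the outcome, as a careful person would: the job done as asked, in the order asked, and still so for the second after the job is handed in, with the robot touching nothing.
It also fails if it takes over 72 s, if anything falls off the work surface, if the arm or the gripper's body presses on something with over 40 N, if the wrist force passes 120 N, or if a joint passes its speed limit or range.

## Working session

There is one attempt and no reset: what is moved stays moved. The work goes in short steps, each a Python script; the robot and the scene stay as the last script left them, time stands still between calls to the robot, and variables do not carry over. Pictures are saved under pics/ and viewed, about 8 in all and at most 12, crops included, and the job is handed in when it is done.

```bash
ls; mkdir -p pics
python3 - <<'E'
from cell import bot
import cv2,numpy as np
for n in("scene","top"):
    c=bot.capture(n); cv2.imwrite(f"pics/{n}0.png",c["frame"]); np.savez(f"{n}0.npz",**c)
    print(n,c["mtx"].tolist(),c["origin"],c["rotation"].tolist())
s=bot.state();print(s["time_s"],s["eef_rot"],s["gripper_width"])
E
```

```text
pics
scene [[505.61489485591187, 0.0, 314.717133737803], [0.0, 505.61489485591187, 198.64750897608437], [0.0, 0.0, 1.0]] [1.17070743 0.84863047 1.12339608] [-0.8084875258149559, -2.5913132051832086, 1.0703377465016182]
top [[444.79583616394547, 0.0, 328.00092618887294], [0.0, 444.79583616394547, 200.889784936177], [0.0, 0.0, 1.0]] [ 0.48503217 -0.02219203  1.17889163] [-2.164669612954973, 2.155486795493687, -0.11739799578928799]
0.1 [-1.54531446 -0.31771712  0.31851838] 0.9999336345649678
```

```bash
python3 -c "
import cv2
for n in('scene','top'):
    f=cv2.imread(f'pics/{n}0.png'); cv2.imwrite(f'pics/{n}0b.png',cv2.resize(f,(800,500),interpolation=cv2.INTER_CUBIC))"
```

```text
(no output)
```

View pics/top0b.png

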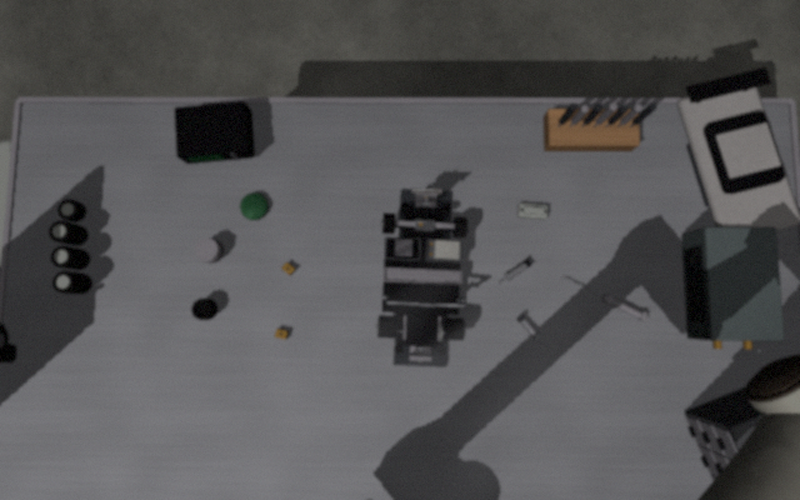

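View pics/scene0b.png

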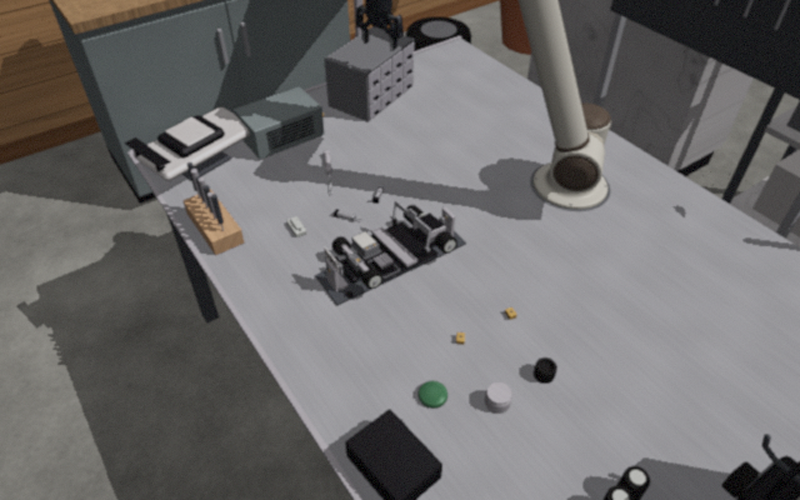

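The top view shows the car at about (425,280) with its nose up. The battery is on the right (−y), so the left side is light, and the brass blocks are at (289,267) and (282,333). The bar is up at about row 305. Next I'll measure these.

```bash
cat > h.py <<'E'
import numpy as np,cv2
from scipy.spatial.transform import Rotation as R
def ray(c,uv,z):
    uv=np.atleast_2d(uv).astype(float); d=np.c_[uv,np.ones(len(uv))]@np.linalg.inv(c["mtx"]).T
    d=d@R.from_rotvec(c["rotation"]).as_matrix().T if np.shape(c["rotation"])==(3,) else d@np.array(c["rotation"]).T
    o=np.array(c["origin"]); return o+d*((z-o[2])/d[:,2])[:,None]
def cloud(c):
    v,u=np.mgrid[:400,:640]; d=np.stack([u,v,np.ones_like(u)],-1)@np.linalg.inv(c["mtx"]).T*c["range_z"][...,None]
    M=R.from_rotvec(c["rotation"]).as_matrix() if np.shape(c["rotation"])==(3,) else np.array(c["rotation"])
    return d@M.T+np.array(c["origin"])
def proj(c,P):
    M=R.from_rotvec(c["rotation"]).as_matrix() if np.shape(c["rotation"])==(3,) else np.array(c["rotation"])
    p=(np.atleast_2d(P)-c["origin"])@M@np.array(c["mtx"]).T; return p[:,:2]/p[:,2:]
def blocks(c,z=0.014):
    f=c["frame"]; hsv=cv2.cvtColor(f,cv2.COLOR_BGR2HSV); m=cv2.inRange(hsv,(10,90,60),(32,255,255))
    n,l,s,ce=cv2.connectedComponentsWithStats(m); out=[]
    for i in range(1,n):
        if 12<s[i,4]<400:
            pts=np.argwhere(l==i)[:,::-1]; w=ray(c,pts,z)[:,:2]; r=cv2.minAreaRect((w*1000).astype(np.float32)); out.append((s[i,4],ce[i].round(1),w.mean(0).round(4),np.round(r[1],1),round(r[2],1)))
    return out
E
python3 - <<'E'
from h import *
for n in("top","scene"):
    c=np.load(f"{n}0.npz"); print(n); [print(b) for b in blocks(c)]
c=np.load("top0.npz"); P=cloud(c); x,y,z=P[...,0],P[...,1],P[...,2]
print("table z",np.median(z[300:330,100:150]))
# base plate: dark pixels on z~8mm
g=cv2.cvtColor(c["frame"],cv2.COLOR_BGR2GRAY)
hi=((z>0.03)).astype(np.uint8); hi[:, :290]=0; hi[:,385:]=0; hi[:140]=0; hi[310:]=0
pts=np.argwhere(hi>0); w=P[hi>0]; print(len(w), cv2.minAreaRect((w[:,:2]*1000).astype(np.float32)))
crop=c["frame"][140:300,290:390]; a=cv2.resize(cv2.convertScaleAbs(crop,alpha=1.8),None,fx=3.7,fy=3.7,interpolation=cv2.INTER_CUBIC)
zz=np.clip((z[140:300,290:390])*1000*2.2,0,255).astype(np.uint8); b=cv2.applyColorMap(cv2.resize(zz,None,fx=3.7,fy=3.7,interpolation=cv2.INTER_NEAREST),cv2.COLORMAP_JET)
cv2.imwrite("pics/crop.png",np.hstack([a,b]))
E
```

```text
top
(np.int32(58), array([230.6, 214.3]), array([0.5818, 0.2406]), array([23.4, 17.7]), 53.9)
(np.int32(65), array([225.2, 266.5]), array([0.446 , 0.2507]), array([24.6, 18. ]), 76.5)
(np.int32(37), array([573.5, 275.2]), array([ 0.428 , -0.6496]), array([12.8, 15.5]), 86.7)
(np.int32(46), array([597.9, 275.9]), array([ 0.4265, -0.7123]), array([15.3, 16.1]), 0.3)
scene
(np.int32(128), array([281.1,  14.8]), array([-0.0314, -1.1905]), array([323.2,  23. ]), 60.0)
(np.int32(98), array([410.4,  13.2]), array([-0.5555, -0.8439]), array([262.7,  61.7]), 44.7)
(np.int32(20), array([291.6,  14.4]), array([-0.0747, -1.1635]), array([64.5, 14.5]), 55.0)
(np.int32(40), array([414.5,  31.7]), array([-0.4417, -0.6908]), array([65.8, 79.7]), 28.4)
(np.int32(30), array([416.9,  37.9]), array([-0.4106, -0.6407]), array([64.9, 44.5]), 86.0)
(np.int32(43), array([ 65.5, 103.7]), array([ 1.0399, -1.0244]), array([78.1, 27.2]), 28.1)
(np.int32(15), array([ 74.5, 102.9]), array([ 1.0098, -1.0103]), array([40.9, 19.7]), 66.1)
(np.int32(66), array([ 43.6, 111.5]), array([ 1.1213, -1.0199]), array([91. , 33.4]), 0.8)
(np.int32(50), array([  9.3, 121.3]), array([ 1.2407, -1.0282]), array([33.8, 61.2]), 89.1)
(np.int32(52), array([408.2, 250.4]), array([0.4495, 0.2565]), array([27.1, 20.3]), 70.3)
(np.int32(49), array([367.7, 270.1]), array([0.5856, 0.2454]), array([27.3, 16.3]), 51.4)
table z 0.0015166044725816175
6893 ((570.0322265625, -41.295204162597656), (176.43667602539062, 346.67816162109375), 88.05378723144531)
```

View pics/crop.png

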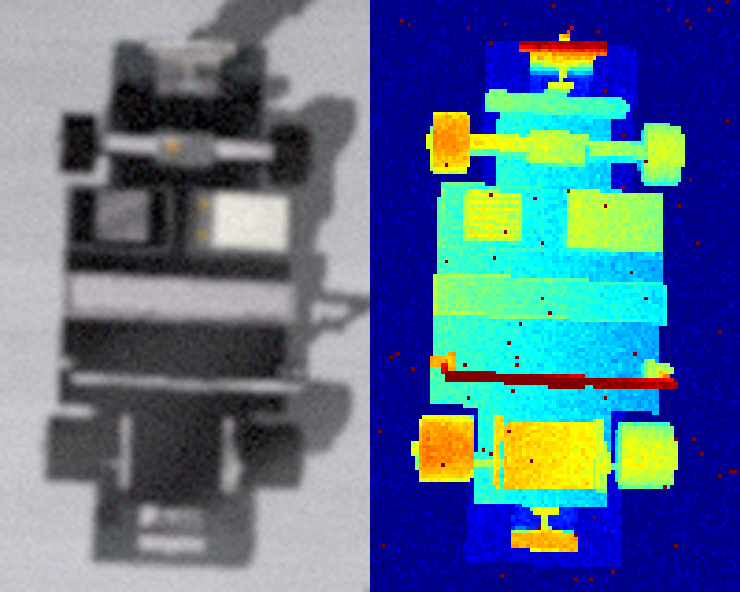

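The crop shows the channel at rows 275–318, with its left side higher. The depth map gives tilt ≈ +0.12. The bar cross-piece is at row 380 and the stand is slightly yawed. Next I'll fit the stand frame.

```bash
cat >> h.py <<'E'
def stand_axes(S): # S=(x,y,yaw)
    c,s=np.cos(S[2]),np.sin(S[2]); return np.array([[c,-s],[s,c]])
def local(S,P): return np.concatenate([(P[...,:2]-np.array(S[:2]))@stand_axes(S),P[...,2:]],-1)
def world(S,p): return np.r_[stand_axes(S)@np.array(p[:2])+np.array(S[:2]),p[2]]
E
python3 - <<'E'
from h import *
c=np.load("top0.npz"); P=cloud(c); z=P[...,2]; x=P[...,0];y=P[...,1]
roi=np.zeros(z.shape,bool); roi[140:300,295:380]=1
t=np.median(z[300:330,100:150])
g=cv2.cvtColor(c["frame"],cv2.COLOR_BGR2GRAY)
m=(roi&(z-t>0.005)&(z-t<0.011)&(g<60)).astype(np.uint8)
n,l,s,ce=cv2.connectedComponentsWithStats(m)
keep=np.isin(l,[i for i in range(1,n) if s[i,4]>40]); w=P[keep]
print("base",len(w),cv2.minAreaRect((w[:,:2]*1000).astype(np.float32)))
# channel: bright pixels in depth band
ch=np.zeros_like(roi); ch[212:230,306:372]=1
mm=(ch&(g>0.6*np.percentile(g[ch],85))).astype(np.uint8)
n,l,s,ce=cv2.connectedComponentsWithStats(mm); i=1+np.argmax(s[1:,4]); w=P[(l==i)&(z>0.025)&(z<.08)]
r=cv2.minAreaRect((w[:,:2]*1000).astype(np.float32)); print("channel",len(w),r, np.median(w,0))
A=np.c_[w[:,:2]-w[:,:2].mean(0),np.ones(len(w))]; print("plane",np.linalg.lstsq(A,w[:,2],rcond=None)[0],w.mean(0))
# posts
for r0,r1 in((150,160),(276,292)):
    q=np.zeros_like(roi); q[r0:r1,315:355]=1; w=P[q&(z>.07)]; print("post",len(w),w.mean(0) if len(w) else 0, cv2.minAreaRect((w[:,:2]*1000).astype(np.float32)) if len(w) else 0)
# bar cross-piece
q=np.zeros_like(roi); q[236:248,300:378]=1; w=P[q&(z>.1)]; print("bar",len(w),w.mean(0),np.percentile(w[:,2],[5,50,95]),cv2.minAreaRect((w[:,:2]*1000).astype(np.float32)))
E
```

```text
base 533 ((569.053955078125, -44.04212951660156), (109.89080047607422, 367.5533142089844), 88.24175262451172)
channel 716 ((564.51416015625, -41.716758728027344), (158.06655883789062, 28.599000930786133), 88.40184783935547) [ 0.56478537 -0.03882438  0.05123633]
plane [0.02718177 0.11671156 0.05123006] [ 0.56463051 -0.04008873  0.05123006]
post 127 [ 0.72504299 -0.04962324  0.11097931] ((616.83935546875, -23.384136199951172), (56.481361389160156, 257.50360107421875), 77.1103515625)
post 105 [ 0.40755531 -0.0375937   0.11071071] ((441.1421203613281, -37.07310485839844), (88.09078979492188, 41.330039978027344), 0.6075645089149475)
bar 205 [ 0.50712518 -0.04429127  0.15931825] [0.10482717 0.11911915 0.13015403] ((498.64459228515625, -45.36665344238281), (151.8231964111328, 29.9904842376709), 86.51679992675781)
```

```bash
cat >> h.py <<'E'
from cell import bot
S=(0.566,-0.0425,-0.031)
def down(jaw): # jaw dir angle in world xy, tool y down
    z=np.array([np.cos(jaw),np.sin(jaw),0]); y=np.array([0,0,-1.]); return R.from_matrix(np.c_[np.cross(y,z),y,z]).as_rotvec()
def best(jaw,p):
    q0=np.array(bot.state()["q"]); o=[]
    for j in(jaw,jaw+np.pi):
        q=bot.inverse_kinematics(p,down(j))
        if q is not None: o.append((abs(np.array(q)-q0).max(),j))
    return min(o)[1]
def pick(xy,jaw,z=0.006):
    jaw=best(jaw,[*xy,0.09]); bot.move_to([*xy,0.06],down(jaw)); bot.move_linear([*xy,z],rate=0.12)
    bot.set_gripper(0.0,30); w=bot.state()["gripper_width"]; bot.move_linear([*xy,0.14],rate=0.3); return w
def over(l,z):
    p=world(S,[*l,z]); j=best(S[2],p); bot.move_to(p,down(j))
def snap(tag):
    for n in("scene","top"):
        c=bot.capture(n); np.savez(f"{n}{tag}.npz",**c)
E
python3 - <<'E'
from h import *
print(pick((0.5825,0.2415),np.radians(53.9-90)))
over((0,0.056),0.085); snap("1"); s=bot.state(); print(s["time_s"],s["tcp_pos"],s["contact_force"])
c=np.load("scene1.npz");t=np.load("top1.npz")
u=proj(c,world(S,[0,0.03,0.06]))[0].astype(int);v=proj(t,world(S,[0,0.03,0.06]))[0].astype(int)
f=lambda c,u:cv2.resize(cv2.convertScaleAbs(c["frame"][u[1]-50:u[1]+50,u[0]-40:u[0]+40],alpha=1.6),None,fx=5,fy=5,interpolation=cv2.INTER_CUBIC)
print(u-[40,50],v-[40,50]); cv2.imwrite("pics/hold.png",np.hstack([f(c,u),f(t,v)]))
E
```

```text
0.19701871950892
6.1 [0.5682802  0.01461212 0.08489514] [ 0.58195418  0.12029793 -0.81664916]
[278 149] [286 169]
```

View pics/hold.png

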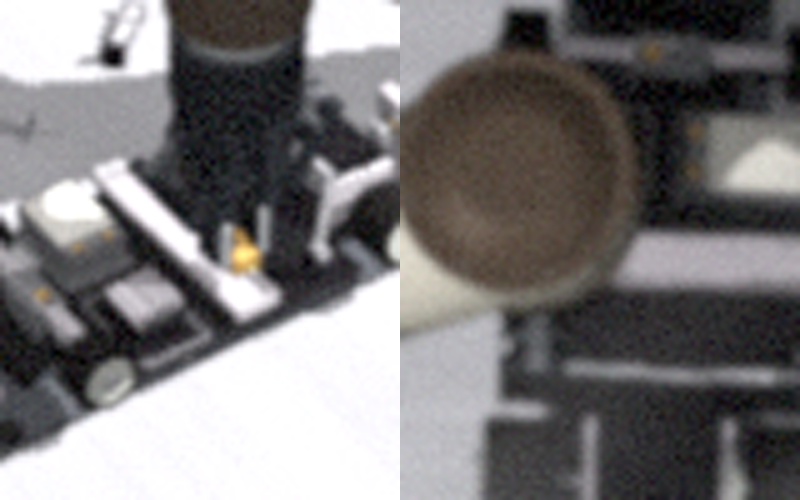

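Run:
```python
from h import *
c=np.load("scene1.npz"); o=np.array([278,149])
for p in([.014,.08,.0635],[-.014,.08,.0635],[0,.056,.086]): print(p,((proj(c,world(S,p))[0]-o+.5)*5).round(1))
print([ (b[0],((b[1]-o+.5)*5)) for b in blocks(c) if abs(b[1]-o-[48,51]).max()<15])
P=local(S,cloud(c)); g=cv2.cvtColor(c["frame"],cv2.COLOR_BGR2GRAY)
# channel in scene view: bright, near expected plane, away from gripper
zt=.0505+.12*P[...,1]
m=(abs(P[...,0])<.03)&(abs(P[...,1]+.035)<.04)&(abs(P[...,2]-zt)<.008)&(g>90)
w=P[m]; print("scene channel",len(w),np.percentile(w[:,0],[2,50,98]))
t=np.load("top1.npz");P=local(S,cloud(t)); g=cv2.cvtColor(t["frame"],cv2.COLOR_BGR2GRAY)
m=(abs(P[...,0])<.03)&(abs(P[...,1]+.035)<.04)&(abs(P[...,2]-zt)<.008)&(g>90)
w=P[m]; print("top channel",len(w),np.percentile(w[:,0],[2,50,98]))
```

```text
[0.014, 0.08, 0.0635] [234.4 313.5]
[-0.014, 0.08, 0.0635] [274.6 294.5]
[0, 0.056, 0.086] [232.  251.9]
[(np.int32(34), array([247. , 252.5]))]
scene channel 108 [-0.0065176   0.00290651  0.01744917]
top channel 7 [-0.01200588  0.0020217   0.00949242]
```

The held block looks centred over the channel to within about 2 mm, as far as this view can show. Next I'll place it and check from the scene view.

```bash
cat >> h.py <<'E'
def place(l,z):
    bot.move_linear(world(S,[*l,z]),rate=0.1); bot.set_gripper(0.40); bot.move_linear(world(S,[*l,0.15]),rate=0.3)
def crop(tag,name,ctr=(0,0,.06)):
    out=[]
    for n in("scene","top"):
        c=np.load(f"{n}{tag}.npz"); u=proj(c,world(S,ctr))[0].astype(int)
        out.append(cv2.resize(cv2.convertScaleAbs(c["frame"][u[1]-45:u[1]+45,u[0]-40:u[0]+40],alpha=1.5),None,fx=5,fy=5,interpolation=cv2.INTER_CUBIC)); print(n,u-[40,45])
    cv2.imwrite(f"pics/{name}.png",np.hstack(out))
def measure(c):
    P=local(S,cloud(c)); z=P[...,2]; hsv=cv2.cvtColor(c["frame"],cv2.COLOR_BGR2HSV)
    near=(abs(P[...,0])<.03)&(abs(P[...,1])<.085)&(z>.03)&(z<.1)
    bl=near&(hsv[...,0]>=8)&(hsv[...,0]<=34)&(hsv[...,1]>80)
    ch=near&(abs(P[...,0])<.010)&(hsv[...,1]<60)&(hsv[...,2]>60)
    w=P[ch]; A=np.c_[w[:,1],np.ones(len(w))]; k=np.linalg.lstsq(A,w[:,2],rcond=None)[0]
    r=w[:,2]-A@k; ok=abs(r)<.004; k=np.linalg.lstsq(A[ok],w[ok,2],rcond=None)[0]
    # car body: flat deck strip between channel and bar
    n,l,s,ce=cv2.connectedComponentsWithStats(bl.astype(np.uint8)); B=[]
    for i in range(1,n):
        if s[i,4]>8: q=P[l==i]; B.append((int(s[i,4]),q[:,:2].mean(0).round(4).tolist(),round(float(np.median(q[:,2]-np.polyval(k,q[:,1]))),4)))
    return k.round(4),len(w),B
E
python3 - <<'E'
from h import *
place((0,.056),.0595)
jaw=best(np.radians(76.5-90),[.447,.252,.09]); bot.move_to([.447,.252,.09],down(jaw))
snap("2"); s=bot.state(); print(s["time_s"],s["contact_force"])
for n in("top0","top2","scene2"): print(n,measure(np.load(n+".npz")))
crop("2","placed1")
E
```

```text
8.4333 [ 0.37270999 -0.19898389  0.25100664]
top0 (array([0.123 , 0.0504]), 488, [])
top2 (array([0.1139, 0.0502]), 408, [(78, [-0.001, 0.0558], 0.0142)])
scene2 (array([0.1307, 0.0511]), 177, [(64, [-0.0034, 0.0576], 0.0102)])
scene [273 148]
top [298 174]
```

View pics/placed1.png

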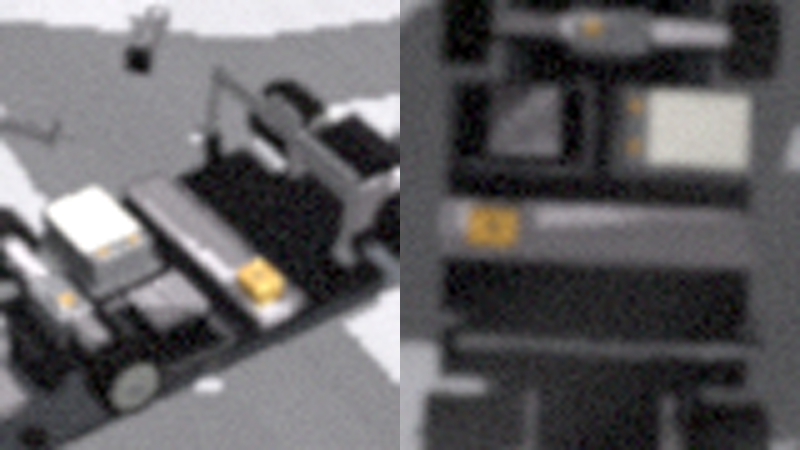

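Block A lies flat in the channel at y ≈ 56 mm, and the car is still on its stop. Block B is next.

Run:
```python
from h import *
bot.set_gripper(1.0)
print(pick((.447,.252),np.radians(76.5-90)))
over((0,.027),.085); place((0,.027),.057)
bot.move_to(world(S,[-.04,.25,.2]),bot.state()["eef_rot"]); bot.pause(1.0)
snap("3"); s=bot.state(); print(s["time_s"],s["contact_force"])
for n in("top3","scene3"): print(n,measure(np.load(n+".npz")))
crop("3","placed2")
```

```text
0.2004159062238921
15.4333 [-0.52703204 -0.01325466  0.08755674]
top3 (array([-0.068 ,  0.0501]), 333, [(149, [-0.0003, 0.0412], 0.0136)])
scene3 (array([-0.0693,  0.0507]), 174, [(102, [0.0007, 0.0468], 0.0125)])
scene [273 148]
top [298 174]
```

View pics/placed2.png

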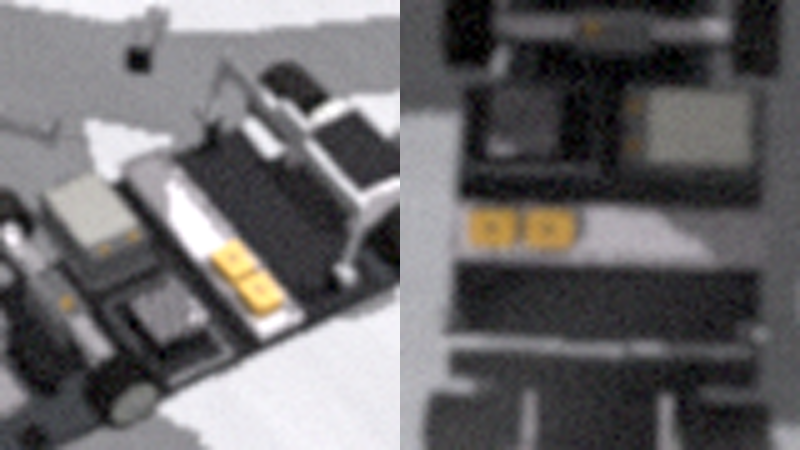

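Both blocks are flat and adjacent, and the tilt is −0.068. I'll slide block B inward by about 11 mm.

```bash
cat >> h.py <<'E'
def slide(y,dy,z=.0557):
    bot.set_gripper(0.33); over((0,y),.10); bot.move_linear(world(S,[0,y,z]),rate=.12); bot.set_gripper(0.0,20); w=bot.state()["gripper_width"]
    bot.move_linear(world(S,[0,y+dy,z]),rate=.03); bot.set_gripper(0.33); bot.move_linear(world(S,[0,y+dy,.13]),rate=.2)
    bot.move_to(world(S,[-.04,.25,.2]),bot.state()["eef_rot"]); return w
E
python3 - <<'E'
from h import *
print(slide(.027,-.0113)); bot.pause(1.2)
snap("4"); s=bot.state(); print(s["time_s"],s["contact_force"])
for n in("top4","scene4"): print(n,measure(np.load(n+".npz")))
crop("4","slid1")
E
```

```text
0.19969607955102006
20.9917 [-0.18856817  0.05218706 -0.81729867]
top4 (array([0.006 , 0.0504]), 347, [(67, [0.0, 0.0567], 0.0134), (71, [0.0017, 0.017], 0.013)])
scene4 (array([0.0077, 0.0513]), 155, [(47, [0.0023, 0.0222], 0.0119), (47, [0.0009, 0.0612], 0.0114)])
scene [273 148]
top [298 174]
```

View pics/slid1.png

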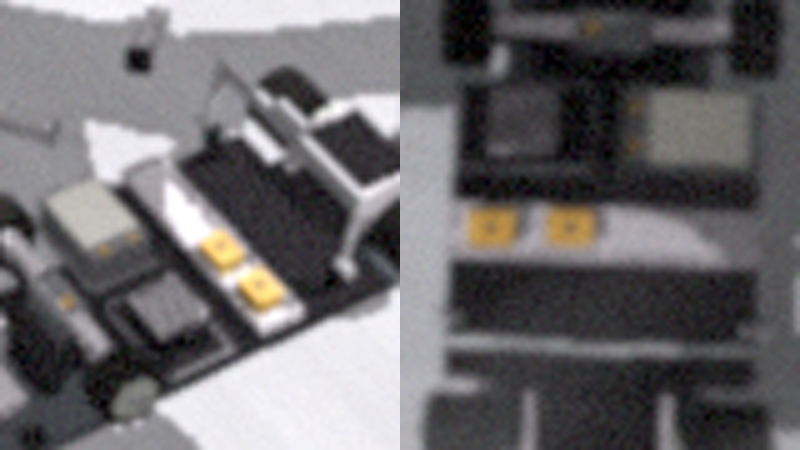

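The tilt now reads about +0.006. I'll refine it with averaged captures and check for bias against the table plane, the wheels and the needle.

Run:
```python
from h import *
T=[]
for n in("top","scene"):
    cs=[bot.capture(n) for _ in range(6)]
    k=np.array([measure(c)[0] for c in cs]); d=np.stack([c["range_z"] for c in cs]).astype(float); d[d==0]=np.nan
    c=dict(cs[0]); c["range_z"]=np.nanmedian(d,0); P=local(S,cloud(c)); x,y,z=[P[...,i] for i in range(3)]
    m=(abs(x)<.25)&(abs(y)<.22)&(abs(y)>.1)&(abs(z)<.006); a=np.linalg.lstsq(np.c_[x[m],y[m],np.ones(m.sum())],z[m],rcond=None)[0]
    c0=np.load(n+"0.npz"); k0=measure(c0)[0]
    print(n,"chan",k.mean(0),k[:,0].std(),"table",a.round(4),"start",k0)
    def wl(P): 
        x,y,z=[P[...,i] for i in range(3)]; o=[]
        for s in(1,-1):
            q=(y*s>.062)&(y*s<.086)&(abs(x)>.08)&(abs(x)<.13)&(z>.03); o.append([np.nanpercentile(z[q],80),np.median(y[q])])
        return (o[0][0]-o[1][0])/(o[0][1]-o[1][1])
    print("wheels",wl(P),"start",wl(local(S,cloud(c0))))
    # parts of deck between bar and channel
    for X in(c,c0):
        P=local(S,cloud(X)); x,y,z=[P[...,i] for i in range(3)]
        m=(x>-.04)&(x<-.018)&(abs(y)<.07)&(z>.02)&(z<.062); kk=np.polyfit(y[m],z[m],1); r=abs(z[m]-np.polyval(kk,y[m]))<.004; print("deck",np.polyfit(y[m][r],z[m][r],1).round(4),m.sum())
    np.savez(n+"5.npz",**c)
print(bot.state()["time_s"])
c=np.load("scene5.npz"); u=proj(c,world(S,[.16,0,.1]))[0].astype(int); print(u); v=np.load("top5.npz"); w=proj(v,world(S,[.16,0,.1]))[0].astype(int)
g=lambda c,u:cv2.resize(cv2.convertScaleAbs(c["frame"][u[1]-20:u[1]+20,u[0]-20:u[0]+20],alpha=1.6),None,fx=10,fy=10,interpolation=cv2.INTER_CUBIC)
cv2.imwrite("pics/needle.png",np.hstack([g(c,u),g(v,w)]))
```

```text
top chan [0.00308333 0.0504    ] 0.0019735050600954186 table [-0.0009 -0.0001  0.0012] start [0.123  0.0504]
wheels 0.001492461076304727 start 0.11664615558428916
deck [0.0006 0.0426] 476
deck [0.1226 0.0425] 469
scene chan [0.006      0.05091667] 0.0038065732621348565 table [-0.0007  0.0005  0.0014] start [0.1148 0.051 ]
wheels -0.002212643945961737 start 0.1124967615957816
deck [0.002 0.043] 190
deck [0.1193 0.0429] 159
21.5917
[265 205]<stdin>:6: RuntimeWarning: All-NaN slice encountered
```

View pics/needle.png

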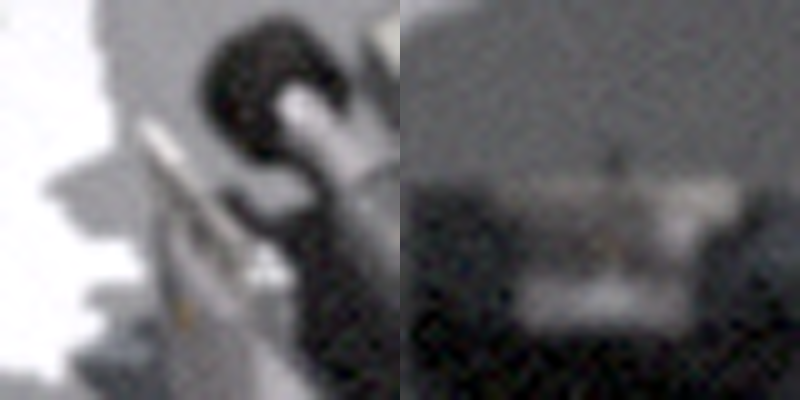

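The tilt is within about 0.003 on every cue and the needle stands centred. It's level and still, so I'll swing the bar down.

Run:
```python
from h import *
bot.set_gripper(0.0)
h=np.array([-.046,.0675]); H=.011
def pt(phi,r=.050): return world(S,[h[0]+r*np.cos(phi)-H,0,h[1]+r*np.sin(phi)])
p0=world(S,[-.105,0,.20]); j=best(S[2]+np.pi/2,p0); bot.move_to(p0,down(j))
p=pt(2.3); p[2]=.108; p1=world(S,[-.105,0,.108]); bot.move_linear(p1,rate=.15)
print(bot.state()["contact_force"].round(2))
for phi in np.r_[2.0:0.15:-.2]:
    q=pt(phi)
    if phi>1.7: q[2]=.110
    if bot.move_linear(q,rate=.06,max_force=8): print("hit",phi,bot.state()["tcp_pos"]); break
else:
    a=world(S,[0,0,.064]); a[2]=.064
    print("stop",bot.move_linear(a,rate=.02,max_force=3))
s=bot.state(); print(s["time_s"],local(S,s["tcp_pos"]),s["contact_force"].round(2))
u=s["tcp_pos"]+np.array([0,0,.13]); bot.move_linear(u,rate=.2)
bot.move_to(world(S,[-.04,.25,.2]),s["eef_rot"]); bot.pause(1.2)
snap("6"); print(bot.state()["time_s"])
for n in("top6","scene6"):
    P=local(S,cloud(np.load(n+".npz"))); x,y,z=[P[...,i] for i in range(3)]
    m=(x>-.04)&(x<-.018)&(abs(y)<.065)&(z>.02)&(z<.062); kk=np.polyfit(y[m],z[m],1); r=abs(z[m]-np.polyval(kk,y[m]))<.004; print("deck",np.polyfit(y[m][r],z[m][r],1).round(4),m.sum())
    m=(abs(x)<.004)&(abs(y)<.07)&(z>.04)&(z<.2); print("bar z",np.percentile(z[m],[5,50,95]),np.polyfit(y[m],z[m],1))
    print(measure(np.load(n+".npz"))[2])
crop("6","bar")
```

```text
[0.25 0.18 0.39]
stop True
27.8333 [-3.73100412e-03 -1.11524880e-05  7.05145280e-02] [-0.67 -0.26  5.32]
30.925
deck [-0.0015  0.0429] 444
bar z [0.0684015  0.0716434  0.07507736] [-0.00542888  0.0716313 ]
[]
deck [-0.0013  0.0433] 162
bar z [0.04803622 0.07024641 0.07479762] [0.04091789 0.06550748]
[(17, [0.0073, 0.0245], -0.0063), (19, [0.006, 0.0616], -0.006)]
scene [273 148]
top [298 174]
```

View pics/bar.png

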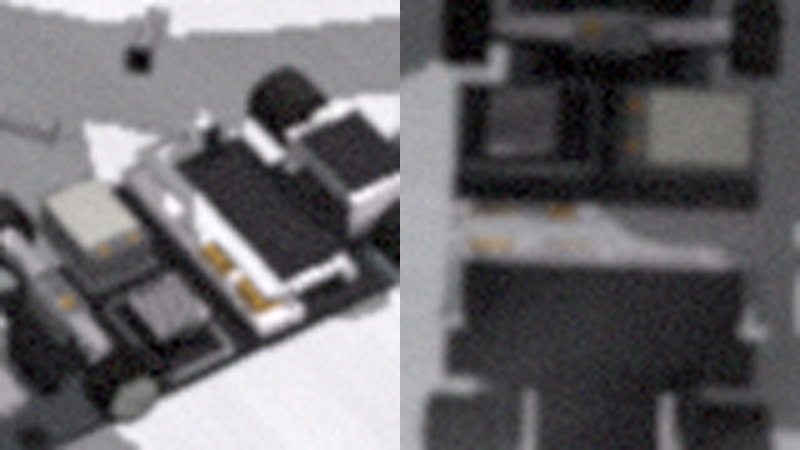

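```bash
python3 -c "
from h import *
bot.finish_job()"
```

```text
the job is handed in; nothing more can be done
```

The car floats level with both brass blocks under the hold-down bar, and I handed the job in at about 31 s of the 72 s allowed.

- **Blocks:** Both lie flat in the channel on the light (left) side, about 56 mm and 16 mm from its middle. One slide of 11.3 mm brought the car from −0.068 rad to level.
- **Level before the bar:** Channel, deck and wheels in both cameras read between −0.002 and +0.006 rad. The needle stood at about the middle of its plate.
- **Bar:** I swung it down with the shut fingers until a 3 N force-change limit stopped the press (the tool read about 5 N), with the fingertips at the expected height of the bar's top. The depth image also gives that height: 71.6 mm, against 71.3 mm expected.
- **Level after the bar:** The deck reads about −0.0014 rad in both cameras. The blocks show under the bar, and the battery and speed controller look unmoved in the last pictures.

**Readings that disagreed:** The two cameras differed by 4–5 mm on where the blocks are. The scene camera's reading of the bar was mixed up with the channel floor, so I relied on the top camera for the bar height. I did not re-measure the other things on the table at the end; the arm was never sent near them.

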